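Zero the paint scale and show which tin pours next

ROBOT

A 6-joint arm with a two-finger parallel gripper is mounted at the origin on the work surface. World frame = base frame: x ahead of the robot, y to its left, z up, the work surface at z = 0. Lengths are in m, angles in rad, forces in N, time in s.
With the tool pointing down it reaches from about 0.35 to 0.775 m from the base axis. Payload 7.3 kg.
Tool frame: the origin (TCP) lies between the finger pads, 19 mm behind the fingertips; this is the grasp point; z points along the fingers, y is the line along which they close (so a half turn about z gives the same grasp; the last joint's range is limited). The gripper opens to 92 mm and grips with 3 to 60 N. Pads are 19 mm wide; open, the fingers measure 130 mm over their backs; the gripper's body (75 mm by 190 mm) begins 47 mm behind the grasp point.
Start: joints at [-1.261, 0.342, 1.524, -0, 1.275, -0.146], TCP at [0.231, -0.471, 0.246] pointing down, gripper open.
Joint ranges: [-2.53, 2.53], [-0.77, 2.02], [0.04, 2.7], [-1, 4.14], [0.28, 2.66], [-3.11, 3.11]. Speed limits (rad/s): [2.57, 2.57, 3.14, 3.14, 3.14, 3.14].

INTERFACE

Orientations are given as [roll, pitch, yaw] about the fixed x, y, z axes, in that order (R = Rz(yaw) Ry(pitch) Rx(roll)).
In Python, from cell import observe, read_camera, calibration, hand_in gives the robot as it stands.
- The arm moves only by the tool send_rows, never from a script. Its argument "targets" is a list of rows, each a list of 5 numbers: the opening, from 0 (shut) to 1 (fully open), then the shift along the world's x, y, z in m, then the turn about the world's z in rad. A call has 1 to 5 rows; each row shifts and turns the commanded pose from where the row before left it; what a row does not reach is not made up. A row lasts 1/10 s, in which the tool goes at most 50 mm and 8.59 degrees, less where a joint would pass 70% of its speed; a pose out of reach is approached as far as the arm can. A call is refused whole if a number of a shift passes 0.05 or a number of a turn 0.15, either way. A call with a gripper value outside its range is refused whole. The fingers move at their own pace and stop on an object; "grip_force" is the grip in N (left out, the last holds). Time passes only in rows, so rows that do not move let the fingers close. It gives the time, the measured TCP pose, the force, the opening and the grip force at its end, in the units of the state.
- observe(): the state, without advancing time (a new reading comes with each control period).
- read_camera(name): name is "scene" or "top" or "wrist"; returns (picture, depth): 384x512x3 uint8, red, green, blue; 384x512 float32, m along the optical axis (not along the pixel's ray), 0 where there is no reading.
- calibration(name): a dict with "intrinsics" (3x3 intrinsics, pixels), "world_to_cam" (4x4, takes a point from world to camera coordinates); the wrist camera has in their place "hand_eye" (4x4, takes a point from camera to tool coordinates, whose origin is the TCP and whose axes are the flange's). Camera axes: x right, y up, looking along -z (the intrinsics and any distortion apply to the point x, -y, -z); pixel columns grow to the right and rows downward; lengths in m; the calibration is good to about 2 mm. A picture is of the moment at which its call begins: read the wrist's pose just before it. calibration takes no time and is no camera call.
- hand_in(): hands the job in; it is judged then, once.
The state is a dict: "time": time; "qpos": joint angles; "qvel": joint speeds; "joint_efforts": joint torques, N m; "tool_pos": TCP position; "tool_rot": TCP orientation; "contact_force": force on the tool from outside, world axes, zero at the start; "torque": the same for the moment, N m; "opening": finger opening in m; "grip_force": force on a finger pad.
Only numpy, scipy, OpenCV 4.12 (cv2) and the standard library are available. Lean on these libraries where they do the work, as an engineer would, in place of code of your own. Each camera call takes 0.05 s, during which the arm holds its last target. There are 200 camera calls.

TASK

With the cup standing on its pan, zero the paint scale: press the wide tare key on its front lightly but fully down and let it up again; leave the round power key alone. Then show your colleague which tin to pour from: point down at the pouring lip of the small tin with the stirrer lid (the one with handle and spout), fingertips about 3 cm above the lip, keep still there for at least two seconds and finish there, still pointing. Touch no tin and no cup, and leave everything else where it stands.

Things in the scene. Friction and masses are not known exactly. Their poses are not given: they have to be found in the camera images.
- scale: paint-mixing scale, fixed to the bench, grey base 300 (x) x 240 (y) x 52 mm high, origin under its centre, its front (keys) towards -x, turned a little about z. Round steel pan 200 mm across, centre at x +35 mm, top at z 64 mm. Black key strip along the front apron. A display 190 mm wide on a column at the back, x +142 mm, up to z 250 mm
- tare_top (a point): centre of the upper face of the tare key: grey, wide, 44 mm along the scale's y and 20 mm along its x, on the front apron, right of the middle seen from the robot; at (-115, -30, 60.5) mm in the scale's frame. It stands 8 mm proud of the base and 4 mm at the end of its travel
- tare_key (a joint): tare key: 0 up, 0.004 m fully down (straight down); a spring pushes it up: 1 N at the start, 5 N fully down. It counts as pressed when it is down 3 mm or more
- power_top (a point): centre of the upper face of the power key: grey, round, 16 mm across, same height, on the same strip left of the middle seen from the robot, 80 mm from the tare key. Not to be pressed
- power_key (a joint): power key: 0 up, 0.004 m fully down, same spring. Not to be pressed
- cup: empty steel mixing cup standing loose on the scale's pan, 84 mm across the rim, 105 mm high; origin centre of its underside
- small_tin: the tin to point at: small round green paint tin, 86 mm across, 102 mm high, with a grey metal stirrer lid: pouring spout towards its own -x, jug handle towards +x (reaching 93 mm from the axis), stirrer yoke in the middle up to z 143 mm. Origin centre of its underside; stands loose and upright, turned about z
- small_lip (a point): pouring lip of the small tin's spout, the middle of the outer edge of the spout's floor (its side walls end 8 mm higher): at (-65, 0, 124) mm in the tin's frame. Its z axis is the tin's
- large_tin: large round green tin, 108 mm across, 130 mm high, with the same kind of stirrer lid, yoke up to z 171 mm, spout reaching 76 mm to -x and handle 104 mm to +x from the axis; not the one. Origin centre of its underside. The three tins stand in a row in any order
- plain_tin: small green tin of the same body, 86 x 102 mm, closed with a flat plain lid, no handle or spout; not the one. Origin centre of its underside
- spare_cup: empty steel cup on the bench at the back, 84 mm across, 105 mm high; origin centre of its underside. Bystander
- tape_roll: roll of masking tape lying flat at the front of the bench, 100 mm across, 24 mm high; origin centre of its underside. Bystander
- spatula: stirring spatula lying flat at the front of the bench, steel blade and wooden handle, 230 mm long along its x, 22 mm wide, 16 mm high; origin under its middle. Bystander
Mind the look-alikes: they are no part of the job. What is shaped like the small_tin but orange is not meant.

How it is judged:
On the way, in this order (a step that is already met when the one before it is completed fails the run):
1. the tare key is pressed down by the fingertips, with the cup on the pan (value of joint tare_key above 0.003 m and contact force between the fingers and anything else above 0.5 N and distance of cup from where it was at the start of the episode below 0.008 m), for 0.1 s.
2. with the tare key up again, the tool points at the lip of the small stirrer-lid tin for two seconds (horizontal distance between the grasp point and small_lip below 0.025 m and z of the grasp point in the frame of small_lip between 0.024 and 0.085 m and angle between the grasp point's own z axis and vertical above 2.3 rad and contact force between the fingers and anything else below 0.3 N and value of joint tare_key below 0.001 m), for 2 s.
At the end, for the whole second after the job is handed in: Tare key pressed 3 mm or more and up again; after 2 s the TCP still points at the small tin's lip, within 25 mm horizontally and 24 to 85 mm above it (tips 5 to 66 mm), fingers downward within 48 deg, touching nothing. All else within 8 mm of its start, power key up (all of step 2 and value of joint power_key below 0.001 m and distance of each of large_tin, small_tin, plain_tin, cup, spare_cup, tape_roll, spatula from where it was at the start of the episode below 0.008 m and angle between small_tin's own z axis and vertical below 0.05 rad and linear speed of small_tin below 0.01 m/s).
It fails at once if the power key is pressed (value of joint power_key above 0.002 m).
It fails at once if the scale or its tare key is pressed with more than 30 N (contact force between the arm and scale above 30 N).
It fails at once if the scale or its tare key is pressed with more than 30 N (contact force between the fingers and scale above 30 N).
It fails at once if a tin or a cup is touched (contact force between any of the fingers, the arm and large_tin above 0.5 N or contact force between any of the fingers, the arm and small_tin above 0.5 N or contact force between any of the fingers, the arm and plain_tin above 0.5 N or contact force between any of the fingers, the arm and cup above 0.5 N or contact force between any of the fingers, the arm and spare_cup above 0.5 N).
It fails at once if something that should stand still is moved, tipped, lifted or carried (distance of any of large_tin, small_tin, plain_tin, cup, spare_cup, tape_roll, spatula from where it was at the start of the episode above 0.012 m).
It also fails if it takes over 40 s, if anything falls off the work surface, if the arm or the gripper's body presses on something with over 40 N, if the wrist force passes 120 N, or if a joint passes its speed limit or range.

## Working session

There is one attempt and no reset: what is moved stays moved. The work goes in short steps, Python scripts to look and compute and a tool call to move; the robot and the scene stay as the last step left them, time stands still between calls to the robot, and variables do not carry over. Pictures are saved under pics/ and viewed, at most 10 in all, crops included, and the job is handed in when it is done.

Besides the shell and the picture viewer there is one more tool, called after ">>>" as name([rows], argument=value, ...), one row to a line, values as JSON. send_rows: Moves the arm, as the interface text tells. Its arguments: {"type":"object","properties":{"targets":{"type":"array","items":{"type":"array","items":{"type":"number"}}},"grip_force":{"type":"number"}},"required":["targets"]}

```bash
mkdir -p pics; python3 - <<'E'
from cell import observe, read_camera, calibration
import cv2,numpy as np
s=observe();print(s)
for n in("scene","top"):
    p,d=read_camera(n);np.savez(f"pics/{n}.npz",p=p,d=d)
    cv2.imwrite(f"pics/{n}.png",cv2.resize(p[:,:,::-1],(800,600),interpolation=cv2.INTER_CUBIC));c=calibration(n);print(n,c)
E
```

```text
{'time': 0.0, 'qpos': array([-1.26097941e+00,  3.42708810e-01,  1.52501216e+00, -2.34163806e-05,
        1.27540814e+00, -1.45989333e-01]), 'qvel': array([-8.74867890e-04,  6.29061327e-04,  4.61241217e-04, -1.33266543e-05,
       -1.06235931e-03, -2.17643193e-03]), 'joint_efforts': array([-7.00227656e-05, -4.31240273e+01, -2.44217902e+01,  7.16973888e-02,
        5.60603582e-02, -1.47910087e-04]), 'tool_pos': array([ 0.23099946, -0.4710251 ,  0.24485387]), 'tool_rot': array([-3.14006929e+00, -2.01355897e-04,  4.55812927e-01]), 'contact_force': array([ 0.44648397, -0.28512111,  0.05854636]), 'torque': array([ 0.03559802,  0.00330631, -0.01297512]), 'grip_force': 0.0, 'opening': 0.09184234709723084}
scene {'intrinsics': array([[370.36369074,   0.        , 255.85765143],
       [  0.        , 370.36369074, 191.61278558],
       [  0.        ,   0.        ,   1.        ]]), 'world_to_cam': array([[ 0.18314512,  0.98307583,  0.00444826, -0.19367706],
       [-0.81187274,  0.14869567,  0.56458149,  0.33434564],
       [ 0.55436497, -0.10701177,  0.82536535, -1.54853697],
       [ 0.        ,  0.        ,  0.        ,  1.        ]])}
top {'intrinsics': array([[484.92154099,   0.        , 255.48067522],
       [  0.        , 484.92154099, 191.65415065],
       [  0.        ,   0.        ,   1.        ]]), 'world_to_cam': array([[-0.01291944, -0.99991511,  0.00169077,  0.09223804],
       [ 0.98255529, -0.01238138,  0.18555811, -0.50041244],
       [-0.18552142,  0.00405858,  0.98263184, -1.58641464],
       [ 0.        ,  0.        ,  0.        ,  1.        ]])}
```

View pics/top.png

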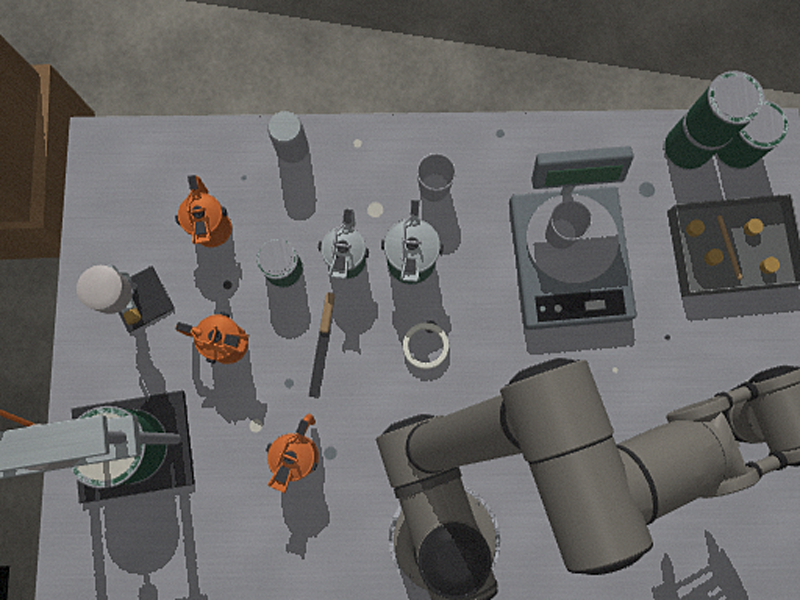

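View pics/scene.png

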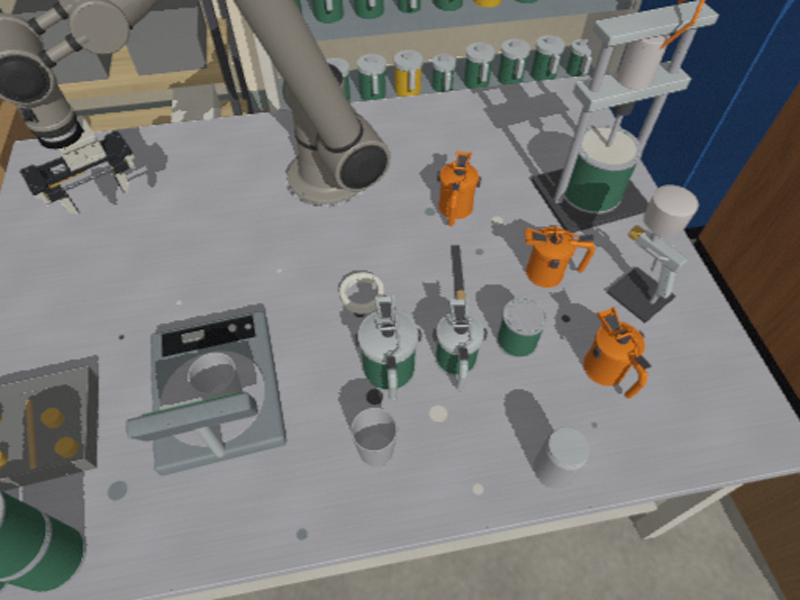

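The top view (800 px scale) shows the green tins in a row. The plain tin is at (278,260), the small stirrer-lid tin at (344,248) with its spout near (340,272), and the large tin at (412,248). The scale's key strip runs from (537,305) to (625,300), with the wide key at about (596,304) and the round key at about (546,308).
Look-alikes for the small tin are the large tin (412,248) and the orange stirrer-lid tins at (200,215), (220,340) and (292,455). I choose the one at (344,248) and will check it in close crops.

```bash
python3 - <<'E'
import cv2,numpy as np
t=np.load("pics/top.npz")['p'][:,:,::-1];s=np.load("pics/scene.npz")['p'][:,:,::-1]
def c(i,x,y,w=66,h=50): return cv2.resize(i[y:y+h,x:x+w],(396,300),interpolation=cv2.INTER_CUBIC)
# top tins, top keys / scene tins, scene keys ; 6x
cv2.imwrite("pics/crop.png",np.vstack([np.hstack([c(t,195,130),c(t,340,170)]),np.hstack([c(s,260,180),c(s,100,195)])]))
E
```

```text
(no output)
```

View pics/crop.png

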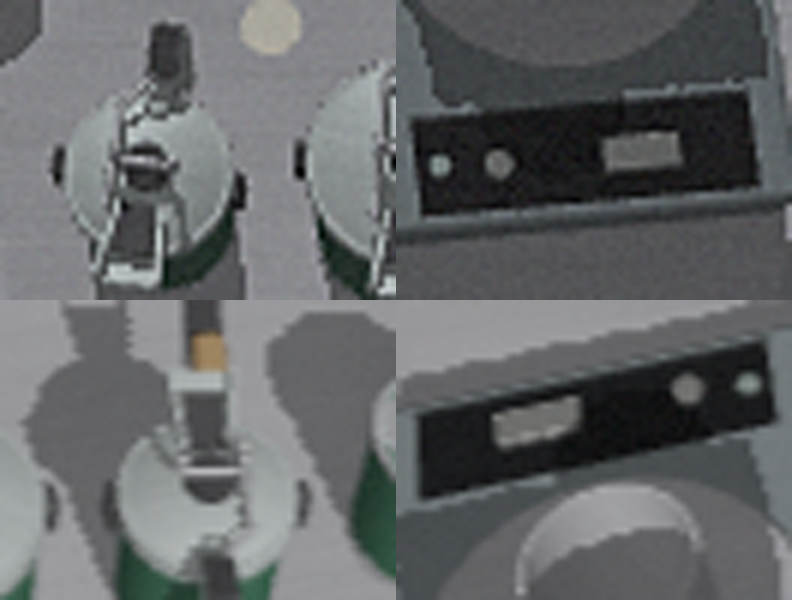

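The crop confirms that the small tin has a spout facing the robot and a handle at the back. The lip edge is at top px (216.4,176) and scene px (292.6,192). The tare key is at top (380.6,194.9) and scene (123.3,215.1). The round power key is at top (356.9,196.9) and scene (148.3,209.3).

```bash
cat > h.py <<'E'
import numpy as np
from cell import calibration
F=np.diag([1,-1,-1.])
C={n:calibration(n) for n in("top","scene")}
def P(n):
    return C[n]["intrinsics"]@F@C[n]["world_to_cam"][:3]
def tri(a,b):
    A=[]
    for n,(u,v) in(("top",a),("scene",b)):
        M=P(n);A+= [u*M[2]-M[0],v*M[2]-M[1]]
    X=np.linalg.svd(np.array(A))[2][-1];X=X[:3]/X[3]
    r=[np.round((q:=P(n)@np.r_[X,1])[:2]/q[2]-w,1) for n,w in(("top",a),("scene",b))]
    return X,r
def cloud(n):
    z=np.load(f"pics/{n}.npz");d=z['d'];c=C[n];v,u=np.mgrid[:384,:512]
    K=c["intrinsics"];p=np.stack([(u-K[0,2])/K[0,0]*d,(v-K[1,2])/K[1,1]*d,d],-1)@F
    T=c["world_to_cam"];return (p-T[:3,3])@T[:3,:3],z['p'],d
def on_plane(n,px,z):
    c=C[n];r=np.linalg.inv(c["intrinsics"])@np.r_[px,1];T=c["world_to_cam"];r=T[:3,:3].T@(F@r);o=-T[:3,:3].T@T[:3,3]
    return o+r*(z-o[2])/r[2]
E
python3 - <<'E'
from h import *
np.set_printoptions(precision=4,suppress=True)
pts={"tare":((380.6,194.9),(123.3,215.1),.0605),"power":((356.9,196.9),(148.3,209.3),.0605),"lip":((216.4,176.3),(292.6,191.8),.124)}
for k,(a,b,z) in pts.items(): print(k,*tri(a,b),on_plane("top",a,z),on_plane("scene",b,z))
for n in("top","scene"):
    X,p,d=cloud(n);m=(d>0)
    for lbl,z in pts.items():
        u,v=map(round,z[0 if n=="top" else 1]);print(n,lbl,X[v-1:v+2,u].round(3).tolist())
    # small tin lid ring: points at z ~ .1-.115
    c=tri((216,176),(292.6,191.8))[0]
    m&=(X[...,2]>.09)&(np.hypot(X[...,0]-c[0]-.07,X[...,1]-c[1])<.1)&(abs(X[...,1]-c[1])<.055)
    q=X[m];h,e=np.histogram(q[:,2],np.arange(.09,.16,.004));print(n,dict(zip(e.round(3).tolist(),h.tolist())))
    for lo,hi in((.1,.112),(.112,.122),(.122,.136),(.136,.15)):
        w=q[(q[:,2]>lo)&(q[:,2]<hi)];print(lo,len(w),w.min(0),w.max(0),w.mean(0))
E
```

```text
tare [ 0.4835 -0.3316  0.0556] [array([-0.3,  0. ]), array([-0.5,  0. ])] [ 0.4827 -0.3314  0.0605] [ 0.487  -0.3285  0.0605]
power [ 0.4773 -0.2513  0.058 ] [array([-0.3,  0. ]), array([-0.6,  0. ])] [ 0.4769 -0.2519  0.0605] [ 0.4793 -0.2489  0.0605]
lip [0.5388 0.2124 0.1255] [array([-0.3, -0.1]), array([-0.5,  0. ])] [0.5389 0.2115 0.124 ] [0.538  0.2144 0.124 ]
top tare [[0.486, -0.333, 0.061], [0.483, -0.333, 0.059], [0.479, -0.333, 0.06]]
top power [[0.479, -0.252, 0.065], [0.477, -0.252, 0.061], [0.473, -0.252, 0.061]]
top lip [[0.543, 0.213, 0.127], [0.541, 0.213, 0.121], [0.536, 0.213, 0.126]]
top {0.09: 1, 0.094: 2, 0.098: 11, 0.102: 31, 0.106: 69, 0.11: 138, 0.114: 143, 0.118: 136, 0.122: 95, 0.126: 61, 0.13: 46, 0.134: 24, 0.138: 4, 0.142: 5, 0.146: 2, 0.15: 0, 0.154: 0}
0.1 168 [0.5566 0.1583 0.1008] [0.687  0.2542 0.112 ] [0.6018 0.2026 0.1083]
0.112 356 [0.5369 0.1581 0.112 ] [0.6802 0.2467 0.122 ] [0.6002 0.202  0.1168]
0.122 219 [0.5361 0.1741 0.122 ] [0.6775 0.2326 0.136 ] [0.5966 0.2064 0.1275]
0.136 18 [0.5971 0.1855 0.136 ] [0.6767 0.2209 0.1496] [0.6346 0.1966 0.1408]
scene tare [[0.483, -0.329, 0.062], [0.488, -0.329, 0.063], [0.49, -0.329, 0.06]]
scene power [[0.472, -0.25, 0.058], [0.478, -0.25, 0.06], [0.481, -0.25, 0.06]]
scene lip [[0.464, 0.244, 0.014], [0.54, 0.215, 0.125], [0.543, 0.215, 0.124]]
scene {0.09: 8, 0.094: 12, 0.098: 24, 0.102: 18, 0.106: 65, 0.11: 141, 0.114: 173, 0.118: 158, 0.122: 81, 0.126: 87, 0.13: 42, 0.134: 37, 0.138: 6, 0.142: 2, 0.146: 3, 0.15: 0, 0.154: 0}
0.1 156 [0.5551 0.1581 0.1   ] [0.6933 0.2544 0.112 ] [0.6235 0.1985 0.108 ]
0.112 416 [0.5425 0.1583 0.112 ] [0.6869 0.2484 0.122 ] [0.6124 0.2005 0.1169]
0.122 235 [0.5358 0.1758 0.122 ] [0.6781 0.2299 0.1356] [0.5927 0.2065 0.128 ]
0.136 23 [0.6001 0.1861 0.136 ] [0.6807 0.2221 0.1481] [0.6405 0.1985 0.1394]
```

Checks: the lip is at about (0.539, 0.213, 0.124), and the tare key is at (0.484, -0.331, 0.060), 80 mm from the power key. The scale's yaw is about 0.08. All of these agree with the text. I'll close the fingers and move over the tare key.

>>> send_rows([
  [0,0.025,0.014,0,-0.04],
  [0,0.025,0.014,0,-0.04],
  [0,0.025,0.014,0,-0.04],
  [0,0.025,0.014,0,-0.04],
  [0,0.025,0.014,-0.01,-0.04],
], grip_force=10)

```text
time: 0.6
tool_pos: [0.3573, -0.4012, 0.2362]
tool_rot: [3.14, -0.001, 0.254]
contact_force: [0.8, -0.2, 0.5]
opening: 0.0562
grip_force: 0.0
```

>>> send_rows([
  [0,0.025,0.014,-0.02,-0.04],
  [0,0.025,0.014,-0.02,-0.04],
  [0,0.025,0.014,-0.02,-0.04],
  [0,0.025,0.014,-0.02,-0.04],
  [0,0.025,0.014,-0.02,-0.02],
])

```text
time: 1.1
tool_pos: [0.4819, -0.3306, 0.1343]
tool_rot: [-3.141, 0.001, 0.074]
contact_force: [-0.6, -0.8, 0.7]
opening: 0.0164
grip_force: 0.0
```

>>> send_rows([
  [0,0,0,0,0],
  [0,0,0,0,0],
  [0,0,0,0,0],
])

```text
time: 1.4
tool_pos: [0.4807, -0.3321, 0.1361]
tool_rot: [3.141, -0.0, 0.076]
contact_force: [0.3, 0.1, 0.1]
opening: 0.0005
grip_force: 0.0
```

```bash
python3 - <<'E'
from cell import *
import cv2,numpy as np
s=observe();p,d=read_camera("wrist");c=calibration("wrist");print(s["tool_pos"],s["tool_rot"],c)
np.savez("pics/w1.npz",p=p,d=d,**c)
cv2.imwrite("pics/w1.png",cv2.resize(p[:,:,::-1],(768,576),interpolation=cv2.INTER_CUBIC))
E
```

```text
[ 0.4807335  -0.33205815  0.13611292] [ 3.14080328e+00 -2.51457654e-04  7.55351144e-02] {'intrinsics': array([[302.14703265,   0.        , 255.34235528],
       [  0.        , 302.14703265, 188.13308261],
       [  0.        ,   0.        ,   1.        ]]), 'hand_eye': array([[ 1.75193802e-03,  9.66927922e-01,  2.55043771e-01,
         6.93136386e-02],
       [ 9.99998115e-01, -1.90749795e-03,  3.62597821e-04,
        -7.18236120e-04],
       [ 8.37101429e-04,  2.55042655e-01, -9.66929441e-01,
        -1.38591248e-01],
       [ 0.00000000e+00,  0.00000000e+00,  0.00000000e+00,
         1.00000000e+00]])}
```

View pics/w1.png

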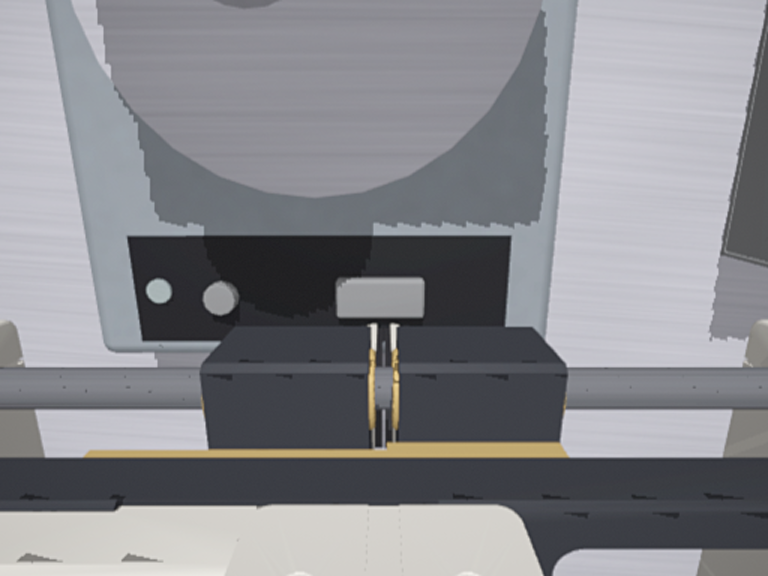

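The wrist view shows the wide tare key just ahead of the shut fingertips, centred at (380,297). The round power key is well to the left at (220,298).

```bash
python3 - <<'E'
import numpy as np
from scipy.spatial.transform import Rotation as R
z=np.load("pics/w1.npz");K,H=z["intrinsics"],z["hand_eye"]
Rt=R.from_euler("xyz",[3.1408,-.00025,.0755]).as_matrix();t=np.array([.48073,-.33206,.13611])
for u,v in((380,297),(220,297),(380,279),(380,316),(338,297),(423,297)):
    u,v=(u+.5)/1.5-.5,(v+.5)/1.5-.5
    r=np.linalg.inv(K)@[u,v,1]*[1,-1,-1]
    o=Rt@H[:3,3]+t;r=Rt@H[:3,:3]@r
    D=z["d"][round(v),round(u)]
    print((o+r*(.0605-o[2])/r[2]).round(4),(o+r*D).round(4))
E
```

```text
[ 0.486  -0.3293  0.0605] [ 0.4861 -0.3293  0.0609]
[ 0.4799 -0.2507  0.0605] [ 0.4796 -0.2505  0.0598]
[ 0.4951 -0.3286  0.0605] [ 0.4945 -0.3287  0.058 ]
[ 0.4761 -0.3301  0.0605] [ 0.4759 -0.3301  0.0598]
[ 0.4844 -0.3087  0.0605] [ 0.4838 -0.3085  0.0588]
[ 0.4876 -0.3505  0.0605] [ 0.4873 -0.3506  0.0594]
```

The tare key centre is (0.485, -0.330, 0.060), and three views agree. I'll centre on it and go down, slowly over the last few millimetres.

>>> send_rows([
  [0,0.004,0.002,-0.015,0],
  [0,0,0,-0.015,0],
  [0,0,0,-0.012,0],
  [0,0,0,-0.008,0],
  [0,0,0,0,0],
])

```text
time: 1.95
tool_pos: [0.4844, -0.3294, 0.0848]
tool_rot: [-3.141, 0.001, 0.075]
contact_force: [-0.6, 0.1, -0.2]
opening: 0.0004
grip_force: 0.0
```

>>> send_rows([
  [0,0,0,-0.002,0],
  [0,0,0,-0.002,0],
  [0,0,0,0,0],
])

```text
time: 2.25
tool_pos: [0.4852, -0.3295, 0.0818]
tool_rot: [3.141, -0.0, 0.076]
contact_force: [-0.9, 0.5, -0.6]
opening: 0.0004
grip_force: 0.0
```

>>> send_rows([
  [0,0,0,-0.0015,0],
  [0,0,0,-0.0015,0],
  [0,0,0,0,0],
])

```text
time: 2.55
tool_pos: [0.4853, -0.3295, 0.0787]
tool_rot: [3.141, -0.0, 0.076]
contact_force: [-0.3, -0.2, 2.7]
opening: 0.0007
grip_force: 0.9
```

>>> send_rows([
  [0,0,0,-0.001,0],
  [0,0,0,0,0],
])

```text
time: 2.75
tool_pos: [0.4853, -0.3295, 0.0777]
tool_rot: [3.141, -0.0, 0.076]
contact_force: [1.2, 0.2, 2.5]
opening: 0.0007
grip_force: 1.3
```

>>> send_rows([
  [0,0,0,-0.001,0],
  [0,0,0,0,0],
])

```text
time: 2.95
tool_pos: [0.4853, -0.3295, 0.0767]
tool_rot: [3.141, -0.0, 0.076]
contact_force: [-0.1, -0.1, 3.0]
opening: 0.0006
grip_force: 1.7
```

>>> send_rows([
  [0,0,0,-0.001,0],
  [0,0,0,0,0],
])

```text
time: 3.15
tool_pos: [0.4853, -0.3295, 0.0757]
tool_rot: [3.141, -0.0, 0.076]
contact_force: [1.0, 0.4, 4.8]
opening: 0.0003
grip_force: 2.2
```

>>> send_rows([
  [0,0,0,-0.0005,0],
  [0,0,0,0,0],
  [0,0,0,0,0],
])

```text
time: 3.45
tool_pos: [0.4853, -0.3295, 0.0755]
tool_rot: [3.141, -0.001, 0.076]
contact_force: [0.7, 0.3, 7.0]
opening: 0.0003
grip_force: 3.3
```

The key bottomed at 7 N, with the tip at its end of travel. Next I'll lift off, then cross high to the lip.

>>> send_rows([
  [0,0,0,0.004,0],
  [0,0,0,0.006,0],
  [0,0,0,0.015,0],
  [0,0,0,0.03,0],
  [0,0,0,0.04,0],
])

```text
time: 3.95
tool_pos: [0.4838, -0.3283, 0.169]
tool_rot: [-3.137, 0.004, 0.076]
contact_force: [0.7, -0.2, 0.1]
opening: 0.0006
grip_force: 0.0
```

>>> send_rows([
  [0,0,0.01,0.04,0],
  [0,0,0.02,0.04,0],
  [0,0,0.03,0.03,0],
  [0,0.005,0.03,0,0],
  [0,0.005,0.03,0,0],
])

```text
time: 4.45
tool_pos: [0.4949, -0.2084, 0.2811]
tool_rot: [3.141, -0.001, 0.075]
contact_force: [0.3, 0.3, 0.7]
opening: 0.0006
grip_force: 0.0
```

>>> send_rows([
  [0,0.005,0.03,0,0],
  [0,0.005,0.03,0,0],
  [0,0.005,0.03,0,0],
  [0,0.005,0.03,0,0],
  [0,0.005,0.03,0,0],
])

```text
time: 4.95
tool_pos: [0.5196, -0.0581, 0.2798]
tool_rot: [-3.141, 0.002, 0.076]
contact_force: [0.6, -0.0, -0.6]
opening: 0.0007
grip_force: 0.0
```

>>> send_rows([
  [0,0,0.03,0,0],
  [0,0,0.03,0,0],
  [0,0,0.03,0,0],
  [0,0,0.03,0,0],
  [0,0,0.03,0,0],
])

```text
time: 5.45
tool_pos: [0.5194, 0.0917, 0.2798]
tool_rot: [3.141, 0.002, 0.076]
contact_force: [0.6, 0.4, -0.5]
opening: 0.0004
grip_force: 0.0
```

>>> send_rows([
  [0,0,0,0,0],
  [0,0,0,0,0],
])

```text
time: 5.65
tool_pos: [0.5197, 0.0908, 0.2798]
tool_rot: [3.141, 0.001, 0.077]
contact_force: [0.9, -0.2, -0.3]
opening: 0.0005
grip_force: 0.0
```

>>> send_rows([
  [0,0,0.03,0,0],
  [0,0,0.03,0,0],
  [0,0,0.03,0,0],
  [0,0,0.03,0,0],
  [0,0,0,0,0],
])

```text
time: 6.15
tool_pos: [0.52, 0.2121, 0.2797]
tool_rot: [-3.141, 0.001, 0.078]
contact_force: [-0.5, -0.4, 0.2]
opening: 0.0007
grip_force: 0.0
```

>>> send_rows([
  [0,0,0,0,0],
  [0,0,0,0,0],
])

```text
time: 6.35
tool_pos: [0.5203, 0.2091, 0.2799]
tool_rot: [3.141, 0.0, 0.074]
contact_force: [0.6, -0.1, 0.6]
opening: 0.0006
grip_force: 0.0
```

```bash
python3 - <<'E'
from cell import *
import cv2,numpy as np
s=observe();p,d=read_camera("wrist");c=calibration("wrist");print(s["tool_pos"])
np.savez("pics/w2.npz",p=p,d=d,tp=s["tool_pos"],tr=s["tool_rot"],**c)
cv2.imwrite("pics/w2.png",cv2.resize(p[:,:,::-1],(768,576),interpolation=cv2.INTER_CUBIC))
p,d=read_camera("top")
cv2.imwrite("pics/t2.png",cv2.resize(p[:,:,::-1],(800,600),interpolation=cv2.INTER_CUBIC))
E
```

```text
[0.52031716 0.20905688 0.27994067]
```

View pics/w2.png

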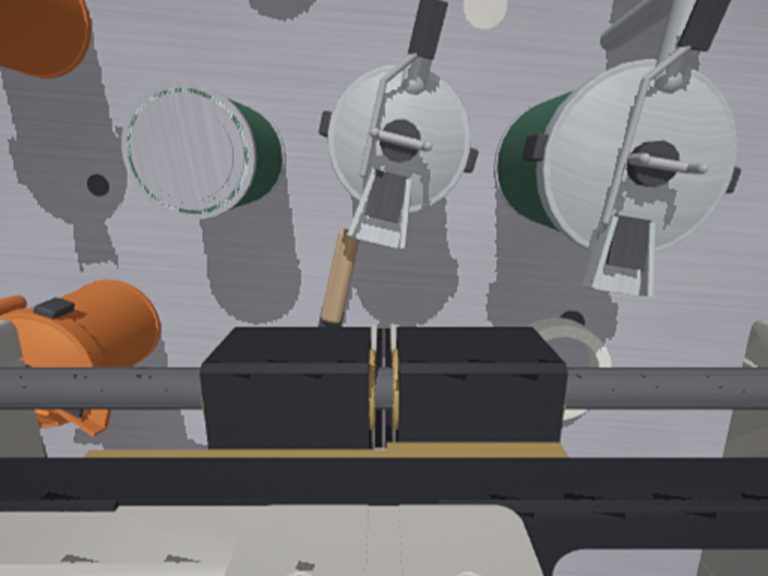

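The wrist view shows the small green stirrer-lid tin in the middle, between the plain tin on the left and the large one on the right. Its lip edge is at (381,243).

```bash
python3 - <<'E'
import numpy as np
from scipy.spatial.transform import Rotation as R
z=np.load("pics/w2.npz");K,H=z["intrinsics"],z["hand_eye"]
Rt=R.from_euler("xyz",z["tr"]).as_matrix();t=z["tp"]
for u,v in((381,243),(381,238),(362,239),(403,246)):
    u,v=(u+.5)/1.5-.5,(v+.5)/1.5-.5
    r=np.linalg.inv(K)@[u,v,1]*[1,-1,-1]
    o=Rt@H[:3,3]+t;r=Rt@H[:3,:3]@r
    print((o+r*(.124-o[2])/r[2]).round(4),(o+r*z["d"][round(v),round(u)]).round(4))
E
```

```text
[0.5385 0.2127 0.124 ] [0.5385 0.2127 0.1244]
[0.5418 0.2129 0.124 ] [0.5416 0.2129 0.1231]
[0.5402 0.2253 0.124 ] [0.5402 0.2253 0.1245]
[0.5376 0.1981 0.124 ] [0.5389 0.1985 0.1316]
```

The lip is confirmed at (0.539, 0.213, 0.124). I'll go above it and descend to TCP z 0.174.

>>> send_rows([
  [0,0.009,0.002,0,0],
  [0,0.009,0.002,-0.02,0],
  [0,0,0,-0.02,0],
  [0,0,0,-0.02,0],
  [0,0,0,-0.02,0],
])

```text
time: 6.95
tool_pos: [0.5389, 0.2141, 0.1992]
tool_rot: [3.141, -0.0, 0.075]
contact_force: [0.7, -0.1, -0.9]
opening: 0.0003
grip_force: 0.0
```

>>> send_rows([
  [0,0,0,-0.015,0],
  [0,0,0,-0.01,0],
  [0,0,0,0,0],
  [0,0,0,0,0],
  [0,0,0,0,0],
])

```text
time: 7.45
tool_pos: [0.5388, 0.2147, 0.176]
tool_rot: [-3.141, -0.002, 0.076]
contact_force: [0.5, 0.5, -0.6]
opening: 0.0008
grip_force: 0.0
```

>>> send_rows([
  [0,0,0,0,0],
  [0,0,0,0,0],
  [0,0,0,0,0],
  [0,0,0,0,0],
  [0,0,0,0,0],
])

```text
time: 7.95
tool_pos: [0.5381, 0.2146, 0.1751]
tool_rot: [3.141, -0.0, 0.076]
contact_force: [-0.1, 0.0, 0.1]
opening: 0.0006
grip_force: 0.0
```

>>> send_rows([
  [0,0,0,0,0],
  [0,0,0,0,0],
  [0,0,0,0,0],
  [0,0,0,0,0],
  [0,0,0,0,0],
])

```text
time: 8.45
tool_pos: [0.5381, 0.2146, 0.175]
tool_rot: [3.142, 0.0, 0.076]
contact_force: [-0.7, 0.4, -0.3]
opening: 0.0006
grip_force: 0.0
```

>>> send_rows([
  [0,0,0,0,0],
  [0,0,0,0,0],
  [0,0,0,0,0],
  [0,0,0,0,0],
  [0,0,0,0,0],
])

```text
time: 8.95
tool_pos: [0.5381, 0.2146, 0.1751]
tool_rot: [3.141, -0.0, 0.076]
contact_force: [0.7, -0.4, 0.3]
opening: 0.0002
grip_force: 0.0
```

>>> send_rows([
  [0,0,0,0,0],
  [0,0,0,0,0],
  [0,0,0,0,0],
  [0,0,0,0,0],
  [0,0,0,0,0],
])

```text
time: 9.45
tool_pos: [0.5381, 0.2146, 0.175]
tool_rot: [3.142, -0.0, 0.076]
contact_force: [-0.0, -0.1, -0.2]
opening: 0.0003
grip_force: 0.0
```

>>> send_rows([
  [0,0,0,0,0],
  [0,0,0,0,0],
  [0,0,0,0,0],
  [0,0,0,0,0],
  [0,0,0,0,0],
])

```text
time: 9.95
tool_pos: [0.5381, 0.2146, 0.175]
tool_rot: [3.142, 0.0, 0.076]
contact_force: [0.8, 0.2, 0.1]
opening: 0.0004
grip_force: 0.0
```

```bash
python3 - <<'E'
from cell import *
import cv2
print(observe()["tool_pos"])
p,d=read_camera("scene")
cv2.imwrite("pics/s3.png",cv2.resize(p[:,:,::-1],(800,600),interpolation=cv2.INTER_CUBIC))
E
```

```text
[0.5381076  0.21460774 0.17504819]
```

View pics/s3.png

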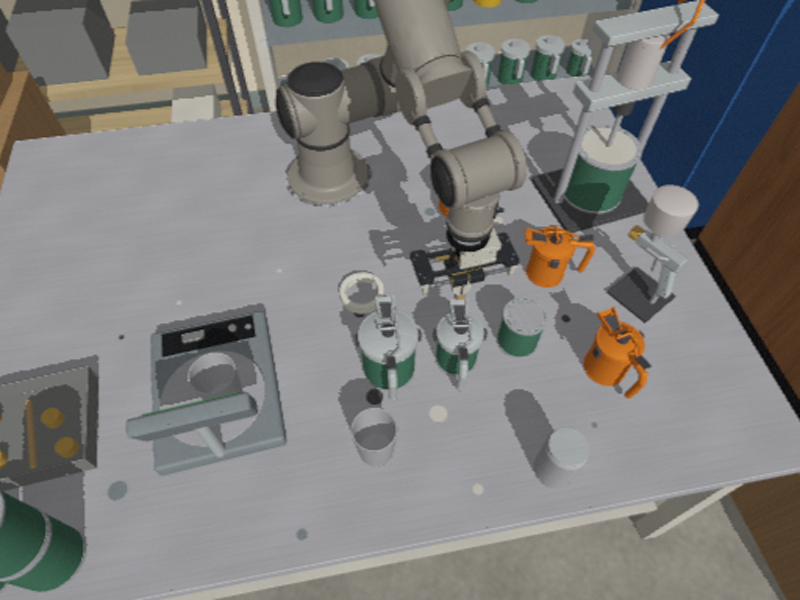

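The scene view shows the fingertips at about (458,292), just above the small tin's lip at (457,300). Everything else is where it started, and the tool has been still for more than 2 s.

```bash
python3 -c "
from cell import hand_in
print(hand_in())"
```

```text
the job is handed in; nothing more can be done
None
```

I pressed the tare key fully down (about 7 N) and let it up again. The arm then held still for over 2 s pointing down at the small stirrer-lid tin's lip, tips about 3 cm above it, and I handed the job in there; no verdict came back.

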